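Load the vial carrier in reverse order

ROBOT

A 6-joint arm with a two-finger parallel gripper is mounted at the origin on a cart in front of the work surface, level with it; the furniture and walls round the work are solid. World frame = base frame: x ahead of the robot, y to its left, z up, the work surface at z = 0. Lengths are in m, angles in rad, forces in N, time in s.
With the tool pointing down it reaches from about 0.25 to 0.725 m from the base axis. Payload 9.7 kg.
Tool frame: the origin (TCP) lies at the very end of the fingers, on their centre line; the grasp point (between the pads) lies env.grip_point_offset behind it (env.grip_point_offset is the distance from the TCP to the grasp point, in m); z points along the fingers, y is the line along which they close (so a half turn about z gives the same grasp; the last joint's range is limited). The gripper opens to 85 mm and grips with 20 to 120 N. Pads are 22 mm wide; open, the fingers measure 114 mm over their backs; the gripper's body (76 mm by 85 mm) begins 54 mm behind the grasp point. The pads swing forward as they close: fully open they stand 13 mm farther back than shut.
Start: joints at [-1.193, 0.087, 0.176, 1.66, 0, 1.571], TCP at [0.203, -0.511, 0.231] pointing down, gripper open.
Joint ranges: [-3.13, 3.13], [-0.85, 1.81], [-1.15, 1.24], [-2.2, 2.28], [-1.44, 1.52], [-3.14, 3.14]. Speed limits (rad/s): [2.22, 2.22, 2.57, 3.14, 3.14, 3.14].

INTERFACE

Orientations are given as a unit quaternion [x, y, z, w].
In Python, from rig import env gives the robot as it stands.
- The arm moves only by the tool drive_tool, never from a script. Its argument "targets" is a list of rows, each a list of 3 entries, a list of its own where there are three numbers: the shift along the tool's x, y, z in units of 25 cm (1.0 is 25 cm), then the turn, a rotation vector about the tool's x, y, z in units of 360 degrees (1.0 is 360 degrees), then the opening, from 0 (shut) to 1 (fully open). A call has 1 to 5 rows; each row is the pose to reach, as a shift and turn from the pose commanded when the call began, along the tool's axes at that moment, turning the shorter way round; what a row does not reach only later rows make up. A row lasts 1/8 s, in which the tool goes at most 62.5 mm and 10.7 degrees, less where a joint would pass 70% of its speed; a pose out of reach is approached as far as the arm can. A call with a number of a shift or a turn outside -1 to 1 is refused whole. A call with a gripper value outside its range is refused whole. The fingers move at their own pace and stop on an object; "force" is the grip in N (left out, the last holds). Time passes only in rows, so rows that repeat a pose let the fingers close. It gives the time, the measured TCP pose, the force, the opening and the grip force at its end, in the units of the state.
- env.get_state(): the state, without advancing time (a new reading comes with each control period).
- env.capture(name): name is "side" or "top" or "wrist"; returns the picture (384x512x3 uint8, red, green, blue); there is no depth.
- env.get_calibration(name): a dict with "mtx" (3x3 intrinsics, pixels), "k1" (the pictures are not rectified: a ray, as slopes to the right and down, at radius r is drawn at 1 + k1 r^2 times it, then the intrinsics apply), "camera_from_world" (4x4, takes a point from world to camera coordinates). Camera axes: x right, y up, looking along -z (the intrinsics and any distortion apply to the point x, -y, -z); pixel columns grow to the right and rows downward; lengths in m; the calibration is good to about 2 mm. A picture is of the moment at which its call begins: read the wrist's pose just before it. get_calibration takes no time and is no camera call; for the wrist camera it gives the pose at the moment of the call.
- env.hand_in(): hands the job in; it is judged then, once.
Trained networks look in the newest picture that a camera, given by its name, has taken for a name from the list of things; names that differ only in an ending like _2 or _b are one class to them, and where a whole thing is asked for, a point or a joint stands for the part that bears it (a point fixed in the world has none). Each returns a list of dicts, best first, with "conf" (0 to 1); they miss things now and then, are a little off and sometimes report something else, mostly with a low value. They report only what shows in the picture. A call takes as long as a camera call.
- env.recognise(query, camera): "point" ([x, y, z] in m, in world coordinates, good to about 4 mm: the middle of the surface that is visible of it).
- env.landmark_of(query, camera): "point" ([x, y, z] in m, in world coordinates, good to about 4 mm: a listed point, or the origin of a listed thing).
The state is a dict: "t": time; "qpos": joint angles; "joint_velocities": joint speeds; "tau": joint torques, N m; "ee_pos": TCP position; "orientation": TCP orientation; "force": force on the tool from outside, world axes, zero at the start; "torque": the same for the moment, N m; "opening": finger opening in m; "finger_force": force on a finger pad.
Only numpy, scipy, OpenCV 4.12 (cv2) and the standard library are available. Lean on these libraries where they do the work, as an engineer would, in place of code of your own. Each camera call takes 0.05 s, during which the arm holds its last target. There are 200 camera calls.

TASK

Move the four sample vials from the aluminium prep tray into the grey divided carrier, one to a compartment, in reverse order: the vial nearest the yellow end of the tray goes into the compartment farthest from the carrier's yellow end, the next one next to it, and so on, until the vial farthest from the tray's yellow end stands nearest the carrier's yellow end. Keep every vial upright all the way, and leave them all standing on the carrier's floor, released.

Things in the scene. Friction and masses are not known exactly. Their poses are not given: they have to be found in the camera images.
- prep_tray: Where the vials stand at the start: flat aluminium plate, 56 x 212 x 6 mm, fixed to the bench, with a row of four coloured square seats at 46 mm pitch. A yellow strip (14 mm wide, 12 mm high) closes one end. Origin: centre of the underside. Its +y axis runs along the row towards the yellow end, z up; the seat centres lie at y = +69, +23, -23, -69 mm, x = 0. It may lie at any yaw.
- carrier: Where the vials go: grey plastic box fixed to the bench, open on top, 46 mm wide (x), with four square compartments in a row, each 40 x 40 mm inside, walls 3 mm thick, walls and dividers 18 mm high, floor 3 mm above the bench. A yellow block closes one end. Origin: centre of the underside. Its +y axis runs along the row towards the yellow end, z up; the compartment centres lie at y = +64.5, +21.5, -21.5, -64.5 mm, x = 0. It may lie at any yaw.
- vial_black: Sample vial with a black screw cap, loose, closed, 19 mm diameter, 58 mm tall including the cap, 14 to 23 g. Origin: centre of its underside; z runs up its axis. At the start it stands upright in the black seat of the prep tray.
- vial_red: Sample vial with a red screw cap, loose, closed, 19 mm diameter, 58 mm tall including the cap, 14 to 23 g. Origin: centre of its underside; z runs up its axis. At the start it stands upright in the red seat of the prep tray.
- vial_white: Sample vial with a white screw cap, loose, closed, 22 mm diameter, 68 mm tall including the cap, 14 to 23 g. Origin: centre of its underside; z runs up its axis. At the start it stands upright in the white seat of the prep tray.
- vial_blue: Sample vial with a blue screw cap, loose, closed, 19 mm diameter, 58 mm tall including the cap, 14 to 23 g. Origin: centre of its underside; z runs up its axis. At the start it stands upright in the blue seat of the prep tray.
- seat_black: Black square open-topped seat fixed on the prep tray, 40 x 40 mm outside, 34 x 34 mm inside, 14 mm high with a 3 mm floor (which is 9 mm above the bench). The vial with the black cap starts in it; the seat stays there and so still shows the original order. Origin: centre of its underside.
- seat_red: Red square open-topped seat fixed on the prep tray, 40 x 40 mm outside, 34 x 34 mm inside, 14 mm high with a 3 mm floor (which is 9 mm above the bench). The vial with the red cap starts in it; the seat stays there and so still shows the original order. Origin: centre of its underside.
- seat_white: White square open-topped seat fixed on the prep tray, 40 x 40 mm outside, 34 x 34 mm inside, 14 mm high with a 3 mm floor (which is 9 mm above the bench). The vial with the white cap starts in it; the seat stays there and so still shows the original order. Origin: centre of its underside.
- seat_blue: Blue square open-topped seat fixed on the prep tray, 40 x 40 mm outside, 34 x 34 mm inside, 14 mm high with a 3 mm floor (which is 9 mm above the bench). The vial with the blue cap starts in it; the seat stays there and so still shows the original order. Origin: centre of its underside.

How it is judged:
By the outcome, as a careful person would: the job done as asked, in the order asked, and still so for the second after the job is handed in, with the robot touching nothing.
It also fails if it takes over 96 s, if anything falls off the work surface, if the arm or the gripper's body presses on something with over 40 N, if the wrist force passes 120 N, or if a joint passes its speed limit or range.

## Working session

There is one attempt and no reset: what is moved stays moved. The work goes in short steps, Python scripts to look and compute and a tool call to move; the robot and the scene stay as the last step left them, time stands still between calls to the robot, and variables do not carry over. Pictures are saved under pics/ and viewed, at most 14 in all, crops included, and the job is handed in when it is done.

Besides the shell and the picture viewer there is one more tool, called after "Request:" by a JSON object that holds its "fn" and its "kwargs", one argument or row to a line. drive_tool: Moves the arm, as the interface text tells. Its arguments: {"type":"object","properties":{"targets":{"type":"array"},"force":{"type":"number"}},"required":["targets"]}

```bash
mkdir -p pics; ls; python3 - <<'E'
from rig import env
import cv2,numpy as np
print(env.get_state(), env.grip_point_offset)
ims=[]
for c in("top","side"):
    im=env.capture(c); cv2.imwrite(f"pics/{c}0.png",im[:,:,::-1]); 
    for q in["prep_tray","carrier","seat_black","seat_red","seat_white","seat_blue","vial_black","vial_red","vial_white","vial_blue"]:
        r=env.landmark_of(q,c); print(c,q,[(np.round(d["point"],3).tolist(),round(d["conf"],2)) for d in r[:2]])
E
```

```text
pics
{'t': 0.0, 'qpos': array([-1.19300952e+00,  8.74622323e-02,  1.75140942e-01,  1.65981055e+00,
        9.31190002e-06,  1.57083311e+00]), 'joint_velocities': array([-0.00096303, -0.00015996, -0.00043115, -0.00074421,  0.00158375,
       -0.00015163]), 'tau': array([-1.01330825e-03, -5.20394075e+01,  4.64805436e+01,  1.63160800e-02,
       -5.47829848e-05, -1.64475853e-05]), 'ee_pos': array([ 0.20279248, -0.51099984,  0.23058538]), 'orientation': array([ 9.82215859e-01,  1.87753988e-01, -1.20824602e-04, -6.56748908e-04]), 'force': array([-0.38551914, -0.32457271,  0.377418  ]), 'torque': array([-0.00151898, -0.00381117,  0.02313582]), 'finger_force': 0.0, 'opening': 0.08558869532090545} 0.0187
top prep_tray [([0.507, 0.15, 0.003], 0.57)]
top carrier [([0.539, -0.16, 0.006], 0.95), ([0.508, 0.15, 0.001], 0.67)]
top seat_black [([0.529, 0.076, 0.011], 0.47)]
top seat_red [([0.514, 0.124, 0.003], 0.52)]
top seat_white [([0.502, 0.167, 0.007], 0.63)]
top seat_blue [([0.488, 0.213, 0.005], 0.67)]
top vial_black [([0.529, 0.085, 0.005], 0.44)]
top vial_red [([0.516, 0.128, 0.006], 0.69), ([0.515, 0.126, 0.009], 0.51)]
top vial_white [([0.5, 0.172, 0.011], 0.62)]
top vial_blue [([0.488, 0.213, 0.012], 0.42)]
side prep_tray [([0.507, 0.148, -0.003], 0.85)]
side carrier [([0.534, -0.156, 0.0], 0.57)]
side seat_black [([0.532, 0.08, 0.001], 0.53)]
side seat_red [([0.516, 0.123, 0.005], 0.63)]
side seat_white [([0.502, 0.173, 0.005], 0.52)]
side seat_blue [([0.489, 0.213, 0.004], 0.62)]
side vial_black [([0.525, 0.083, 0.01], 0.62)]
side vial_red [([0.516, 0.128, 0.009], 0.75)]
side vial_white [([0.497, 0.171, 0.01], 0.77), ([0.525, 0.084, 0.007], 0.5)]
side vial_blue [([0.487, 0.213, 0.011], 0.78)]
```

View pics/top0.png

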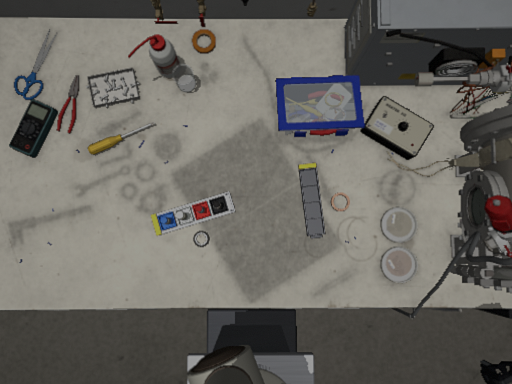

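View pics/side0.png

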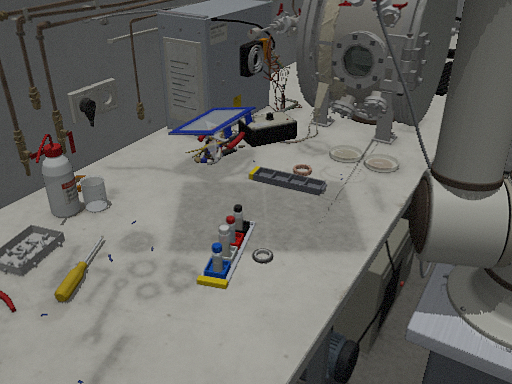

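```bash
cat > h.py <<'E'
from rig import env
import numpy as np, cv2
from scipy.spatial.transform import Rotation as R
def move(p, yaw, s=None):
    """rows' shift/turn in tool units to TCP p, closing line at yaw (deg), mod 180"""
    s=s or env.get_state(); Rt=R.from_quat(s["orientation"])
    best=None
    for k in (0,180):
        T=R.from_euler("z",yaw+90+k,degrees=True)*R.from_euler("x",180,degrees=True)
        v=(Rt.inv()*T).as_rotvec()
        if k==0 or np.linalg.norm(v)<np.linalg.norm(best): best=v
    sh=Rt.inv().apply(np.array(p)-s["ee_pos"])/.25
    print("shift",np.round(sh,4).tolist(),"turn",np.round(best/2/np.pi,4).tolist())
def st():
    s=env.get_state(); y=R.from_quat(s["orientation"]).apply([0,1,0])
    print("t",round(s["t"],2),"tcp",np.round(s["ee_pos"],4),"yaw",round(np.degrees(np.arctan2(y[1],y[0])),2),"open",round(s["opening"],4),"F",np.round(s["force"],1),"q6",round(s["qpos"][5],2))
    return s
def pix(c,P):
    """world points -> pixels"""
    P=np.atleast_2d(P); M=c["camera_from_world"]; q=P@M[:3,:3].T+M[:3,3]
    a=np.c_[q[:,0],-q[:,1]]/-q[:,2:]; a=a*(1+c["k1"]*(a**2).sum(1,keepdims=True))
    K=c["mtx"]; return a@K[:2,:2].T+K[:2,2]
def ray(c,uv,z):
    """pixel -> world point at height z"""
    K=c["mtx"]; k=c["k1"]; d=np.linalg.solve(K[:2,:2],np.array(uv,float)-K[:2,2]); a=d.copy()
    for _ in range(20): a=d/(1+k*(a@a))
    M=c["camera_from_world"]; o=-M[:3,:3].T@M[:3,3]; r=M[:3,:3].T@np.array([a[0],-a[1],-1])
    return o+r*(z-o[2])/r[2]
E
python3 - <<'E'
from h import *
s=st(); c=env.get_calibration("wrist"); M=c["camera_from_world"]; o=-M[:3,:3].T@M[:3,3]
Rt=R.from_quat(s["orientation"]); print("cam in tool",Rt.inv().apply(o-s["ee_pos"]),"view dir in tool",Rt.inv().apply(-M[2,:3]),c["mtx"][0,0])
move([.50,-.158,.25],-83)
t=env.get_calibration("top");print(t["mtx"][0,0],ray(t,[307,163],.018),ray(t,[316,237],.018),pix(t,[.539,-.16,.01]))
E
```

```text
t 1.1 tcp [ 0.2029 -0.5112  0.2312] yaw -68.35 open 0.0852 F [-0.2  0.4 -0.5] q6 1.57
cam in tool [ 0.07979272  0.0008055  -0.14130677] view dir in tool [-3.11743435e-01  2.45832580e-04  9.50166285e-01] 300.0064981377098
shift [1.6258, -0.8748, -0.075] turn [-0.0, 0.0, 0.0407]
472.8445491712145 [ 0.63661274 -0.15002852  0.018     ] [ 0.44498056 -0.1702194   0.018     ] [[311.02945171 200.71225975]]
```

Request:
{"fn": "drive_tool", "kwargs": {
  "targets": [
    [[0.85, -0.45, 0], [0, 0, 0.04], 1],
    [[0.85, -0.45, 0], [0, 0, 0.04], 1],
    [[0.85, -0.45, 0], [0, 0, 0.04], 1],
    [[0.85, -0.45, 0], [0, 0, 0.04], 1]
  ]
}}

```text
t: 1.6
ee_pos: [0.3599, -0.3266, 0.2315]
orientation: [0.998, 0.063, 0.0, 0.0]
force: [0.6, -0.9, 0.2]
opening: 0.0853
finger_force: 0.0
```

```bash
python3 -c "
from h import *
st();move([.5,-.158,.18],-83)"
```

```text
t 1.6 tcp [ 0.3599 -0.3266  0.2315] yaw -82.76 open 0.0853 F [ 0.6 -0.9  0.2] q6 2.28
shift [0.6409, -0.5983, 0.2059] turn [0.0001, -0.0001, 0.0007]
```

Request:
{"fn": "drive_tool", "kwargs": {
  "targets": [
    [[0.64, -0.6, 0.2], [0, 0, 0], 1],
    [[0.64, -0.6, 0.2], [0, 0, 0], 1],
    [[0.64, -0.6, 0.2], [0, 0, 0], 1],
    [[0.64, -0.6, 0.2], [0, 0, 0], 1],
    [[0.64, -0.6, 0.2], [0, 0, 0], 1]
  ]
}}

```text
t: 2.22
ee_pos: [0.4995, -0.1572, 0.1802]
orientation: [0.998, 0.065, -0.001, -0.0]
force: [0.7, -0.5, -0.2]
opening: 0.0855
finger_force: 0.0
```

```bash
python3 - <<'E'
from h import *
st(); c=env.get_calibration("wrist"); im=env.capture("wrist"); np.save("w1.npy",im); cv2.imwrite("pics/w1.png",im[:,:,::-1])
import pickle; pickle.dump(c,open("w1.pkl","wb"))
move([.5,.14,.22],17)
E
```

```text
t 2.23 tcp [ 0.4995 -0.1572  0.1802] yaw -82.55 open 0.0855 F [ 0.7 -0.5 -0.2] q6 2.71
shift [0.1575, -1.1831, -0.1565] turn [0.0001, 0.0002, 0.2233]
```

View pics/w1.png

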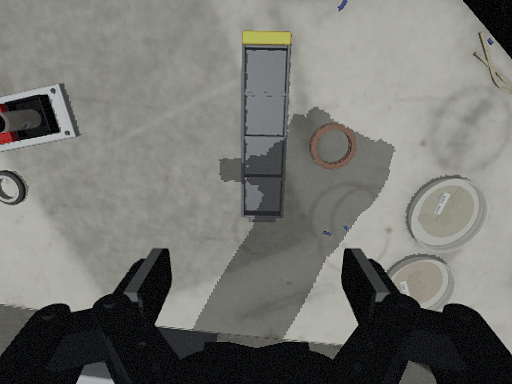

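```bash
sed -i 's/for k in (0,180):/for k in (0,):/' h.py; python3 - <<'E'
from h import *; import pickle
im=np.load("w1.npy"); c=pickle.load(open("w1.pkl","rb"))
for uv in [(244,47),(289,47),(267,95),(266,135),(264,176),(243,215),(282,215)]: print(uv,ray(c,uv,.018).round(4))
def C(x,y,yaw):
    r=np.radians(yaw); X=np.array([np.cos(r),np.sin(r),0]); Y=np.array([-np.sin(r),np.cos(r),0])
    return lambda a,b,z: np.array([x,y,z])+a*X+b*Y
f=C(.539,-.16,-83)
crop=cv2.resize(im[20:230,215:315],None,fx=2.8,fy=2.8,interpolation=cv2.INTER_CUBIC)
cv2.imwrite("pics/w1c.png",crop[:,:,::-1])
move([.46,.14,.22],17)
E
```

```text
(244, 47) [ 0.6188 -0.1309  0.018 ]
(289, 47) [ 0.6243 -0.1723  0.018 ]
(267, 95) [ 0.5789 -0.1581  0.018 ]
(266, 135) [ 0.5406 -0.1625  0.018 ]
(264, 176) [ 0.4981 -0.1665  0.018 ]
(243, 215) [ 0.4514 -0.1498  0.018 ]
(282, 215) [ 0.457  -0.1921  0.018 ]
shift [-0.0012, -1.2037, -0.1563] turn [-0.0002, 0.0001, -0.2767]
```

View pics/w1c.png

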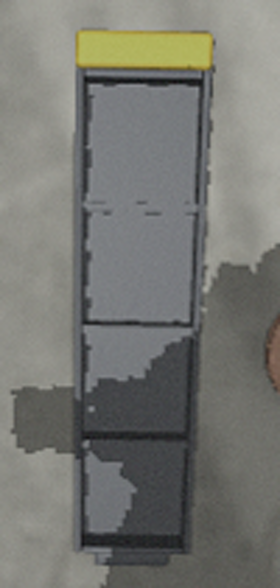

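```bash
python3 - <<'E'
from h import *; import pickle
c=pickle.load(open("w1.pkl","rb"))
P=[ray(c,uv,.018) for uv in [(242.2,44.6),(290,44.6),(243,216),(283,216),(264.5,135.8),(264,176)]]
for p in P: print(p.round(4))
print(np.linalg.norm(P[0]-P[1]),np.linalg.norm(P[2]-P[3]))
a=(P[0]+P[1])/2;b=(P[2]+P[3])/2;print((a+b)/2,np.linalg.norm(a-b),np.degrees(np.arctan2(*(a-b)[1::-1]))-90)
E
```

```text
[ 0.6206 -0.129   0.018 ]
[ 0.6265 -0.1729  0.018 ]
[ 0.4502 -0.15    0.018 ]
[ 0.456  -0.1934  0.018 ]
[ 0.5396 -0.1612  0.018 ]
[ 0.4981 -0.1665  0.018 ]
0.04434833806675922 0.04379161815040981
[ 0.53831845 -0.16130687  0.018     ] 0.17172567052017346 -83.06786993682238
```

Request:
{"fn": "drive_tool", "kwargs": {
  "targets": [
    [[0, -0.9, -0.16], [0, 0, -0.275], 1],
    [[0, -0.9, -0.16], [0, 0, -0.275], 1],
    [[0, -0.9, -0.16], [0, 0, -0.275], 1],
    [[0, -0.9, -0.16], [0, 0, -0.275], 1],
    [[0, -0.9, -0.16], [0, 0, -0.275], 1]
  ]
}}

```text
t: 2.9
ee_pos: [0.4701, 0.0652, 0.2226]
orientation: [0.86, 0.511, 0.001, 0.0]
force: [0.1, 0.3, -0.0]
opening: 0.0854
finger_force: 0.0
```

```bash
python3 -c "
from h import *
st();move([.47,.145,.22],17)"
```

```text
t 2.9 tcp [0.4701 0.0652 0.2226] yaw -28.56 open 0.0854 F [ 0.1  0.3 -0. ] q6 2.21
shift [0.2803, -0.1529, 0.0106] turn [0.0003, -0.0001, -0.1266]
```

Request:
{"fn": "drive_tool", "kwargs": {
  "targets": [
    [[0.28, -0.15, 0], [0, 0, -0.127], 1],
    [[0.28, -0.15, 0], [0, 0, -0.127], 1],
    [[0.28, -0.15, 0], [0, 0, -0.127], 1],
    [[0.28, -0.15, 0], [0, 0, -0.127], 1],
    [[0.28, -0.15, 0], [0, 0, -0.127], 1]
  ]
}}

```text
t: 3.52
ee_pos: [0.4716, 0.1422, 0.2219]
orientation: [0.596, 0.803, 0.0, 0.0]
force: [-0.1, -0.6, -0.3]
opening: 0.0855
finger_force: 0.0
```

```bash
python3 - <<'E'
from h import *
st(); c=env.get_calibration("wrist"); im=env.capture("wrist"); cv2.imwrite("pics/w2.png",im[:,:,::-1])
import pickle; pickle.dump(c,open("w2.pkl","wb"))
E
```

```text
t 3.52 tcp [0.4716 0.1422 0.2219] yaw 16.81 open 0.0855 F [-0.1 -0.6 -0.3] q6 1.57
```

View pics/w2.png

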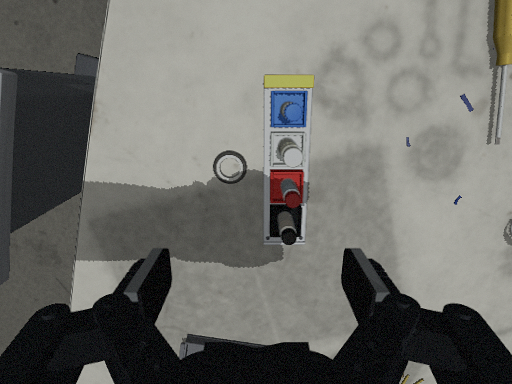

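```bash
python3 - <<'E'
import cv2
im=cv2.imread("pics/w2.png")
cv2.imwrite("pics/w2c.png",cv2.resize(im[70:250,255:325],None,fx=3.3,fy=3.3,interpolation=cv2.INTER_CUBIC))
E
```

```text
(no output)
```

View pics/w2c.png

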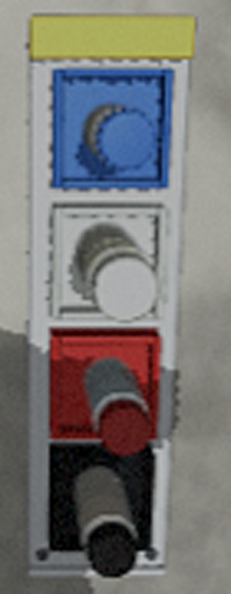

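```bash
python3 - <<'E'
from h import *; import pickle
c=pickle.load(open("w2.pkl","rb"))
f=lambda u,v,z: ray(c,(u/3.3+255-.3,v/3.3+70-.3),z)
for n,u,v,z in [("blue",131,139,.067),("white",127,287,.077),("red",127,428,.067),("black",111,547,.067),("seatblue",111.5,128,.02),("seatwhite",107,262,.02),("seatred",105,384,.02)]: print(n,f(u,v,z).round(4))
for q in["vial_black","vial_red","vial_white","vial_blue","prep_tray"]:
    print(q,[(np.round(d["point"],3).tolist(),round(d["conf"],2)) for d in env.landmark_of(q,"wrist")[:2]])
E
```

```text
blue [0.4887 0.2128 0.067 ]
white [0.5    0.1726 0.077 ]
red [0.5167 0.128  0.067 ]
black [0.5253 0.0868 0.067 ]
seatblue [0.4877 0.2134 0.02  ]
seatwhite [0.5008 0.1699 0.02  ]
seatred [0.5143 0.1274 0.02  ]
vial_black [([0.525, 0.085, 0.012], 0.59)]
vial_red [([0.52, 0.129, 0.011], 0.81)]
vial_white [([0.497, 0.173, 0.009], 0.91)]
vial_blue [([0.485, 0.213, 0.01], 0.86)]
prep_tray [([0.516, 0.126, 0.004], 0.71), ([0.508, 0.148, 0.001], 0.62)]
```

```bash
cat > m.py <<'E'
import sys; from h import *
V=dict(black=(.5253,.0867,.009),red=(.5167,.128,.009),white=(.5,.1726,.009),blue=(.488,.2129,.009))
Cp=dict(black=(.6025,-.153,.0035),red=(.56,-.158,.0035),white=(.517,-.1636,.0035),blue=(.4745,-.169,.0035))
n=sys.argv[1]; s=st(); g=.026 if n=="white" else .021
for D,y in((V,17),(Cp,97)):
    x=D[n]; 
    for z in (.14,x[2]+g): move([x[0],x[1],z],y,s)
E
python3 m.py black
```

```text
t 3.83 tcp [0.4716 0.1428 0.2215] yaw 16.58 open 0.0854 F [ 0.2  0.2 -0.6] q6 1.58
shift [-0.2765, 0.1417, 0.3262] turn [0.0001, 0.0, -0.0012]
shift [-0.2765, 0.1415, 0.7662] turn [0.0001, 0.0, -0.0012]
shift [-1.2835, 0.164, 0.3262] turn [0.0, 0.0, -0.2234]
shift [-1.2835, 0.1639, 0.7882] turn [0.0, 0.0, -0.2234]
```

Request:
{"fn": "drive_tool", "kwargs": {
  "targets": [
    [[-0.277, 0.142, 0.326], [0, 0, -0.001], 1],
    [[-0.277, 0.142, 0.326], [0, 0, -0.001], 1],
    [[-0.277, 0.142, 0.326], [0, 0, -0.001], 1],
    [[-0.277, 0.142, 0.6], [0, 0, -0.001], 1],
    [[-0.277, 0.142, 0.6], [0, 0, -0.001], 1]
  ]
}}

```text
t: 4.45
ee_pos: [0.5229, 0.0871, 0.0686]
orientation: [0.595, 0.804, -0.002, -0.002]
force: [-0.8, -0.2, 0.3]
opening: 0.0856
finger_force: 0.0
```

```bash
python3 - <<'E'
import sys;sys.argv=["m","black"]
from m import *
cv2.imwrite("pics/w3.png",env.capture("wrist")[:,:,::-1])
E
```

```text
t 4.45 tcp [0.5229 0.0871 0.0686] yaw 17.03 open 0.0856 F [-0.8 -0.2  0.3] q6 1.44
shift [-0.004, 0.007, -0.2857] turn [-0.0009, -0.0001, 0.0001]
shift [-0.0044, 0.0096, 0.1542] turn [-0.0009, -0.0001, 0.0001]
shift [-1.0112, 0.0215, -0.2868] turn [-0.0007, -0.0008, -0.2221]
shift [-1.0116, 0.0242, 0.1752] turn [-0.0007, -0.0008, -0.2221]
```

View pics/w3.png

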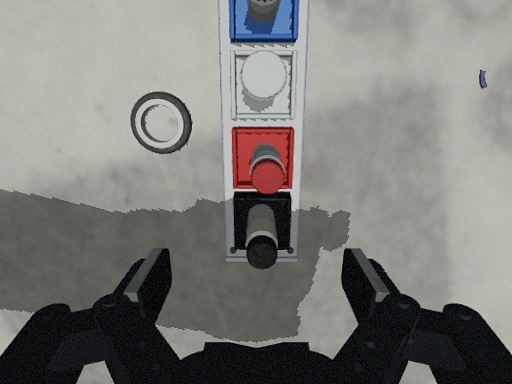

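Request:
{"fn": "drive_tool", "kwargs": {
  "targets": [
    [[0, 0.003, 0.154], [0, 0, 0], 1],
    [[0, 0.003, 0.154], [0, 0, 0], 1],
    [[0, 0.003, 0.154], [0, 0, 0], 0.1],
    [[0, 0.003, 0.154], [0, 0, 0], 0.1],
    [[0, 0.003, 0.154], [0, 0, 0], 0.1]
  ],
  "force": 25
}}

```text
t: 5.12
ee_pos: [0.5267, 0.0875, 0.034]
orientation: [0.595, 0.804, 0.001, 0.001]
force: [0.1, -0.5, -0.8]
opening: 0.0321
finger_force: 0.0
```

Request:
{"fn": "drive_tool", "kwargs": {
  "targets": [
    [[0, 0, 0], [0, 0, 0], 0.1],
    [[0, 0, 0], [0, 0, 0], 0.1],
    [[0, 0, 0], [0, 0, 0], 0.1],
    [[0, 0, 0], [0, 0, 0], 0.1]
  ]
}}

```text
t: 5.62
ee_pos: [0.5264, 0.0875, 0.0334]
orientation: [0.595, 0.804, 0.0, 0.0]
force: [-1.5, 0.0, 5.9]
opening: 0.0178
finger_force: 26.6
```

Request:
{"fn": "drive_tool", "kwargs": {
  "targets": [
    [[0, 0, -0.44], [0, 0, 0], 0.1],
    [[0, 0, -0.44], [0, 0, 0], 0.1],
    [[-0.6, 0, -0.44], [0, 0, -0.22], 0.1],
    [[-0.6, 0, -0.44], [0, 0, -0.22], 0.1],
    [[-0.6, 0, -0.44], [0, 0, -0.22], 0.1]
  ]
}}

```text
t: 6.25
ee_pos: [0.5704, -0.0582, 0.1425]
orientation: [0.36, 0.933, -0.0, -0.0]
force: [0.0, 0.6, -0.1]
opening: 0.0182
finger_force: 26.2
```

```bash
python3 m.py black
```

```text
t 6.25 tcp [ 0.5704 -0.0582  0.1425] yaw 47.83 open 0.0182 F [ 0.   0.6 -0.1] q6 0.63
shift [0.5228, 0.3087, 0.0101] turn [-0.0, 0.0, 0.0857]
shift [0.5228, 0.3089, 0.4501] turn [-0.0, 0.0, 0.0857]
shift [-0.3497, -0.1947, 0.0102] turn [-0.0, -0.0, -0.1366]
shift [-0.3497, -0.1945, 0.4722] turn [-0.0, -0.0, -0.1366]
```

Request:
{"fn": "drive_tool", "kwargs": {
  "targets": [
    [[-0.35, -0.195, 0], [0, 0, -0.1366], 0.1],
    [[-0.35, -0.195, 0], [0, 0, -0.1366], 0.1],
    [[-0.35, -0.195, 0], [0, 0, -0.1366], 0.1],
    [[-0.35, -0.195, 0], [0, 0, -0.1366], 0.1],
    [[-0.35, -0.195, 0], [0, 0, -0.1366], 0.1]
  ]
}}

```text
t: 6.88
ee_pos: [0.6016, -0.1512, 0.1423]
orientation: [-0.061, 0.998, 0.0, -0.0]
force: [-0.0, -0.1, 0.5]
opening: 0.0182
finger_force: 26.1
```

Request:
{"fn": "drive_tool", "kwargs": {
  "targets": [
    [[0, 0, 0], [0, 0, 0], 0.1],
    [[0, 0, 0], [0, 0, 0], 0.1],
    [[0, 0, 0], [0, 0, 0], 0.1]
  ]
}}

```text
t: 7.25
ee_pos: [0.6018, -0.151, 0.1427]
orientation: [-0.058, 0.998, -0.0, -0.0]
force: [-0.0, -0.3, -1.0]
opening: 0.0179
finger_force: 26.1
```

```bash
python3 - <<'E'
import sys;sys.argv=["m","black"]
from m import *
cv2.imwrite("pics/w4.png",env.capture("wrist")[:,:,::-1])
E
```

```text
t 7.25 tcp [ 0.6018 -0.151   0.1427] yaw 96.66 open 0.0179 F [-0.  -0.3 -1. ] q6 -0.36
shift [0.1935, 0.9798, 0.011] turn [-0.0, -0.0, 0.2213]
shift [0.1935, 0.9798, 0.451] turn [-0.0, -0.0, 0.2213]
shift [-0.002, -0.0084, 0.011] turn [0.0, -0.0, -0.0009]
shift [-0.002, -0.0084, 0.473] turn [0.0, -0.0, -0.0009]
```

View pics/w4.png

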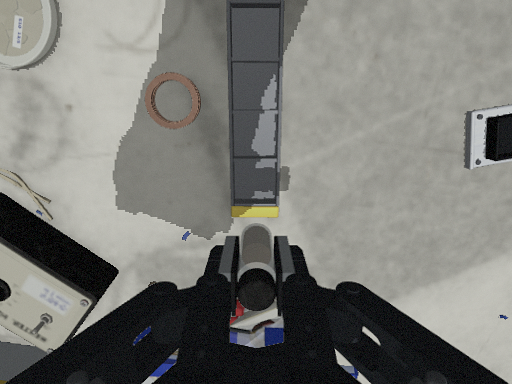

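```bash
python3 - <<'E'
from h import *
c=env.get_calibration("wrist")
for a,b in [((231,206),(279,206)),((233,157),(279,157)),((231,110),(280,110)),((230,62),(281,62)),((229,2.5),(283,2.5))]:
    p,q=ray(c,a,.018),ray(c,b,.018); print(((p+q)/2).round(4),round(np.linalg.norm(p-q),4))
E
```

```text
[ 0.6235 -0.1502  0.018 ] 0.0456
[ 0.5764 -0.1548  0.018 ] 0.0414
[ 0.5357 -0.1601  0.018 ] 0.0422
[ 0.4972 -0.1646  0.018 ] 0.0421
[ 0.4532 -0.1694  0.018 ] 0.0425
```

Request:
{"fn": "drive_tool", "kwargs": {
  "targets": [
    [[0.003, -0.007, 0.2], [0, 0, 0], 0.1],
    [[0.003, -0.007, 0.4], [0, 0, 0], 0.1],
    [[0.003, -0.007, 0.44], [0, 0, 0], 0.1],
    [[0.003, -0.007, 0.455], [0, 0, 0], 0.1],
    [[0.003, -0.007, 0.455], [0, 0, 0], 0.1]
  ]
}}

```text
t: 7.92
ee_pos: [0.6023, -0.1531, 0.0311]
orientation: [-0.059, 0.998, -0.0, 0.001]
force: [-0.1, -0.3, -0.2]
opening: 0.0183
finger_force: 26.1
```

```bash
python3 m.py black
```

```text
t 7.92 tcp [ 0.6023 -0.1531  0.0311] yaw 96.73 open 0.0183 F [-0.1 -0.3 -0.2] q6 -0.37
shift [0.1923, 0.9883, -0.4371] turn [0.0001, 0.0004, 0.2215]
shift [0.1933, 0.9887, 0.0029] turn [0.0001, 0.0004, 0.2215]
shift [-0.002, -0.0001, -0.4357] turn [-0.0002, 0.0004, -0.0007]
shift [-0.0009, 0.0003, 0.0263] turn [-0.0002, 0.0004, -0.0007]
```

Request:
{"fn": "drive_tool", "kwargs": {
  "targets": [
    [[0, 0, 0.004], [0, 0, 0], 0.1],
    [[0, 0, 0.004], [0, 0, 0], 0.1],
    [[0, 0, 0.004], [0, 0, 0], 0.1]
  ]
}}

```text
t: 8.3
ee_pos: [0.6014, -0.1529, 0.0285]
orientation: [-0.059, 0.998, -0.0, 0.0]
force: [-0.5, 0.6, -0.9]
opening: 0.018
finger_force: 26.1
```

Request:
{"fn": "drive_tool", "kwargs": {
  "targets": [
    [[0, 0, 0.004], [0, 0, 0], 0.1],
    [[0, 0, 0.004], [0, 0, 0], 0.1],
    [[0, 0, 0.006], [0, 0, 0], 0.1],
    [[0, 0, 0.006], [0, 0, 0], 0.1]
  ]
}}

```text
t: 8.8
ee_pos: [0.6015, -0.1529, 0.0274]
orientation: [-0.059, 0.998, -0.0, 0.0]
force: [-1.2, 0.7, 6.2]
opening: 0.0179
finger_force: 26.8
```

Request:
{"fn": "drive_tool", "kwargs": {
  "targets": [
    [[0, 0, 0], [0, 0, 0], 0.7],
    [[0, 0, 0], [0, 0, 0], 0.7],
    [[0, 0, 0], [0, 0, 0], 0.7],
    [[0, 0, -0.2], [0, 0, 0], 0.7],
    [[0, 0, -0.45], [0, 0, 0], 0.7]
  ]
}}

```text
t: 9.43
ee_pos: [0.6002, -0.1526, 0.1387]
orientation: [-0.059, 0.998, 0.001, -0.002]
force: [1.2, -0.2, 0.2]
opening: 0.0598
finger_force: 0.0
```

```bash
python3 m.py red
```

```text
t 9.43 tcp [ 0.6002 -0.1526  0.1387] yaw 96.74 open 0.0598 F [ 1.2 -0.2  0.2] q6 -0.37
shift [0.2001, 1.1539, -0.0031] turn [-0.0002, -0.0005, 0.2215]
shift [0.1988, 1.1533, 0.4369] turn [-0.0002, -0.0005, 0.2215]
shift [0.1623, -0.0025, -0.0046] turn [0.0002, -0.0005, -0.0007]
shift [0.1609, -0.0031, 0.4574] turn [0.0002, -0.0005, -0.0007]
```

Request:
{"fn": "drive_tool", "kwargs": {
  "targets": [
    [[0.2, 1, 0], [0, 0, 0.2215], 0.7],
    [[0.2, 1, 0], [0, 0, 0.2215], 0.7],
    [[0.2, 1, 0], [0, 0, 0.2215], 0.7],
    [[0.2, 1, 0], [0, 0, 0.2215], 0.7],
    [[0.2, 1, 0], [0, 0, 0.2215], 0.7]
  ]
}}

```text
t: 10.05
ee_pos: [0.5211, 0.0922, 0.1392]
orientation: [0.383, 0.924, 0.0, -0.0]
force: [-0.1, 0.1, 0.0]
opening: 0.0596
finger_force: 0.0
```

```bash
python3 m.py red
```

```text
t 10.05 tcp [0.5211 0.0922 0.1392] yaw 44.99 open 0.0596 F [-0.1  0.1  0. ] q6 0.96
shift [0.1139, 0.0888, -0.0033] turn [0.0, -0.0, 0.0778]
shift [0.1138, 0.0886, 0.4367] turn [0.0, -0.0, 0.0778]
shift [-0.8176, -0.5975, -0.0037] turn [0.0001, -0.0, -0.1445]
shift [-0.8177, -0.5977, 0.4583] turn [0.0001, -0.0, -0.1445]
```

Request:
{"fn": "drive_tool", "kwargs": {
  "targets": [
    [[0.11, 0.09, 0], [0, 0, 0.0778], 0.7],
    [[0.11, 0.09, 0], [0, 0, 0.0778], 0.7],
    [[0.11, 0.09, 0], [0, 0, 0.0778], 0.7],
    [[0.11, 0.09, 0], [0, 0, 0.0778], 0.7],
    [[0.11, 0.09, 0], [0, 0, 0.0778], 0.7]
  ]
}}

```text
t: 10.68
ee_pos: [0.5186, 0.1248, 0.139]
orientation: [0.593, 0.805, -0.0, -0.0]
force: [-0.4, 0.6, -1.0]
opening: 0.0599
finger_force: 0.0
```

```bash
python3 m.py red
```

```text
t 10.68 tcp [0.5186 0.1248 0.139 ] yaw 17.29 open 0.0599 F [-0.4  0.6 -1. ] q6 1.51
shift [0.0145, -0.0034, -0.0041] turn [-0.0, 0.0, 0.0008]
shift [0.0145, -0.0034, 0.4359] turn [-0.0, 0.0, 0.0008]
shift [-1.1293, -0.1781, -0.004] turn [-0.0, -0.0, -0.2214]
shift [-1.1293, -0.1781, 0.458] turn [-0.0, -0.0, -0.2214]
```

Request:
{"fn": "drive_tool", "kwargs": {
  "targets": [
    [[0.014, -0.003, 0.2], [0, 0, 0], 0.7],
    [[0.014, -0.003, 0.436], [0, 0, 0], 0.7],
    [[0.014, -0.003, 0.436], [0, 0, 0], 0.7],
    [[0.014, -0.003, 0.436], [0, 0, 0], 0.1],
    [[0.014, -0.003, 0.436], [0, 0, 0], 0.1]
  ]
}}

```text
t: 11.3
ee_pos: [0.5185, 0.1284, 0.0329]
orientation: [0.594, 0.805, 0.002, 0.001]
force: [-0.0, 0.3, -0.3]
opening: 0.0238
finger_force: 0.0
```

Request:
{"fn": "drive_tool", "kwargs": {
  "targets": [
    [[0, 0, 0], [0, 0, 0], 0.1],
    [[0, 0, 0], [0, 0, 0], 0.1],
    [[0, 0, 0], [0, 0, 0], 0.1],
    [[0, 0, 0], [0, 0, 0], 0.1]
  ]
}}

```text
t: 11.8
ee_pos: [0.5184, 0.1284, 0.0328]
orientation: [0.594, 0.805, 0.002, 0.001]
force: [-0.0, -0.6, 6.9]
opening: 0.0184
finger_force: 24.3
```

Request:
{"fn": "drive_tool", "kwargs": {
  "targets": [
    [[0, 0, -0.44], [0, 0, 0], 0.1],
    [[0, 0, -0.44], [0, 0, 0], 0.1],
    [[-0.9, -0.15, -0.44], [0, 0, -0.22], 0.1],
    [[-0.9, -0.15, -0.44], [0, 0, -0.22], 0.1],
    [[-0.9, -0.15, -0.44], [0, 0, -0.22], 0.1]
  ]
}}

```text
t: 12.42
ee_pos: [0.5407, -0.0414, 0.1418]
orientation: [0.369, 0.929, 0.0, 0.001]
force: [0.7, 0.3, -0.2]
opening: 0.0183
finger_force: 24.6
```

```bash
python3 m.py red
```

```text
t 12.43 tcp [ 0.5407 -0.0414  0.1418] yaw 46.65 open 0.0183 F [ 0.7  0.3 -0.2] q6 0.68
shift [0.535, 0.4266, 0.007] turn [0.0004, 0.0003, 0.0824]
shift [0.5359, 0.4258, 0.447] turn [0.0004, 0.0003, 0.0824]
shift [-0.3763, -0.2864, 0.0077] turn [0.0001, 0.0004, -0.1399]
shift [-0.3753, -0.2872, 0.4697] turn [0.0001, 0.0004, -0.1399]
```

Request:
{"fn": "drive_tool", "kwargs": {
  "targets": [
    [[-0.376, -0.288, 0], [0, 0, -0.14], 0.1],
    [[-0.376, -0.288, 0], [0, 0, -0.14], 0.1],
    [[-0.376, -0.288, 0], [0, 0, -0.14], 0.1],
    [[-0.376, -0.288, 0], [0, 0, -0.14], 0.1],
    [[-0.376, -0.288, 0], [0, 0, -0.14], 0.1]
  ]
}}

```text
t: 13.05
ee_pos: [0.5587, -0.1573, 0.1415]
orientation: [-0.061, 0.998, -0.0, 0.001]
force: [0.4, 0.5, -0.0]
opening: 0.0182
finger_force: 24.6
```

Request:
{"fn": "drive_tool", "kwargs": {
  "targets": [
    [[0, 0, 0], [0, 0, 0], 0.1],
    [[0, 0, 0], [0, 0, 0], 0.1]
  ]
}}

```text
t: 13.3
ee_pos: [0.5585, -0.1568, 0.1408]
orientation: [-0.057, 0.998, -0.0, 0.0]
force: [0.1, -0.1, -0.3]
opening: 0.0182
finger_force: 24.6
```

```bash
python3 - <<'E'
import sys;sys.argv=["m","red"]
from m import *
cv2.imwrite("pics/w5.png",env.capture("wrist")[:,:,::-1])
E
```

```text
t 13.3 tcp [ 0.5585 -0.1568  0.1408] yaw 96.5 open 0.0182 F [ 0.1 -0.1 -0.3] q6 -0.39
shift [0.0373, 1.1509, 0.0026] turn [0.0001, 0.0002, 0.2208]
shift [0.0377, 1.1511, 0.4426] turn [0.0001, 0.0002, 0.2208]
shift [-0.0054, -0.0053, 0.0031] turn [-0.0001, 0.0002, -0.0014]
shift [-0.0049, -0.0051, 0.4651] turn [-0.0001, 0.0002, -0.0014]
```

View pics/w5.png

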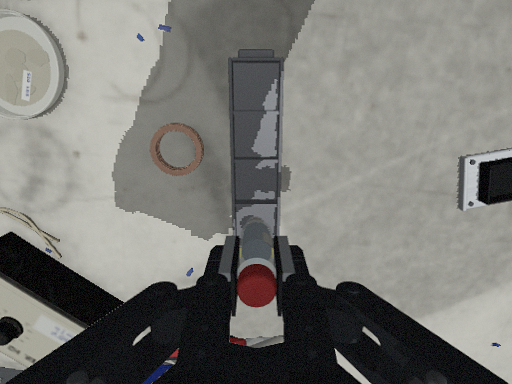

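Request:
{"fn": "drive_tool", "kwargs": {
  "targets": [
    [[-0.005, -0.005, 0.2], [0, 0, 0], 0.1],
    [[-0.005, -0.005, 0.4], [0, 0, 0], 0.1],
    [[-0.005, -0.005, 0.45], [0, 0, 0], 0.1],
    [[-0.005, -0.005, 0.458], [0, 0, 0], 0.1],
    [[-0.005, -0.005, 0.458], [0, 0, 0], 0.1]
  ]
}}

```text
t: 13.98
ee_pos: [0.5602, -0.158, 0.0268]
orientation: [-0.058, 0.998, -0.0, 0.001]
force: [0.8, -0.0, -0.3]
opening: 0.0183
finger_force: 25.5
```

Request:
{"fn": "drive_tool", "kwargs": {
  "targets": [
    [[0, 0, 0.004], [0, 0, 0], 0.1],
    [[0, 0, 0.004], [0, 0, 0], 0.1],
    [[0, 0, 0.004], [0, 0, 0], 0.1]
  ]
}}

```text
t: 14.35
ee_pos: [0.5602, -0.158, 0.0255]
orientation: [-0.058, 0.998, -0.0, 0.001]
force: [-1.0, 1.1, 5.7]
opening: 0.0184
finger_force: 26.0
```

Contact; release and rise.

Request:
{"fn": "drive_tool", "kwargs": {
  "targets": [
    [[0, 0, 0], [0, 0, 0], 0.7],
    [[0, 0, 0], [0, 0, 0], 0.7],
    [[0, 0, 0], [0, 0, 0], 0.7],
    [[0, 0, -0.2], [0, 0, 0], 0.7],
    [[0, 0, -0.45], [0, 0, 0], 0.7]
  ]
}}

```text
t: 14.98
ee_pos: [0.5587, -0.1576, 0.1369]
orientation: [-0.058, 0.998, 0.001, -0.002]
force: [2.0, -1.1, 0.5]
opening: 0.0597
finger_force: 0.0
```

```bash
python3 m.py white
```

```text
t 14.97 tcp [ 0.5587 -0.1576  0.1369] yaw 96.68 open 0.0597 F [ 2.  -1.1  0.5] q6 -0.39
shift [0.0794, 1.3391, -0.0106] turn [-0.0002, -0.0005, 0.2213]
shift [0.0781, 1.3386, 0.4094] turn [-0.0002, -0.0005, 0.2213]
shift [0.1683, -0.0044, -0.0121] turn [0.0002, -0.0005, -0.0009]
shift [0.167, -0.005, 0.4299] turn [0.0002, -0.0005, -0.0009]
```

Request:
{"fn": "drive_tool", "kwargs": {
  "targets": [
    [[0.06, 1, -0.02], [0, 0, 0.2215], 0.7],
    [[0.06, 1, -0.02], [0, 0, 0.2215], 0.7],
    [[0.06, 1, -0.02], [0, 0, 0.2215], 0.7],
    [[0.06, 1, -0.02], [0, 0, 0.2215], 0.7],
    [[0.06, 1, -0.02], [0, 0, 0.2215], 0.7]
  ]
}}

```text
t: 15.6
ee_pos: [0.5149, 0.0913, 0.1422]
orientation: [0.374, 0.928, 0.0, -0.0]
force: [-0.2, 0.0, -1.2]
opening: 0.0599
finger_force: 0.0
```

```bash
python3 m.py white
```

```text
t 15.6 tcp [0.5149 0.0913 0.1422] yaw 46.12 open 0.0599 F [-0.2  0.  -1.2] q6 0.94
shift [0.2686, 0.1931, 0.0088] turn [0.0, -0.0, 0.0809]
shift [0.2686, 0.1929, 0.4288] turn [0.0, -0.0, 0.0809]
shift [-0.7126, -0.7291, 0.0084] turn [0.0001, 0.0, -0.1413]
shift [-0.7126, -0.7292, 0.4504] turn [0.0001, 0.0, -0.1413]
```

Request:
{"fn": "drive_tool", "kwargs": {
  "targets": [
    [[0.268, 0.193, 0], [0, 0, 0.081], 0.7],
    [[0.268, 0.193, 0], [0, 0, 0.081], 0.7],
    [[0.268, 0.193, 0], [0, 0, 0.081], 0.7],
    [[0.268, 0.193, 0], [0, 0, 0.081], 0.7],
    [[0.268, 0.193, 0], [0, 0, 0.081], 0.7]
  ]
}}

```text
t: 16.23
ee_pos: [0.5006, 0.1696, 0.142]
orientation: [0.593, 0.805, -0.0, -0.0]
force: [0.4, 0.6, -0.3]
opening: 0.0597
finger_force: 0.0
```

```bash
python3 m.py white
```

```text
t 16.23 tcp [0.5006 0.1696 0.142 ] yaw 17.3 open 0.0597 F [ 0.4  0.6 -0.3] q6 1.6
shift [0.0123, 0.0012, 0.0079] turn [-0.0, 0.0, 0.0008]
shift [0.0123, 0.0013, 0.4279] turn [-0.0, 0.0, 0.0008]
shift [-1.2918, -0.3339, 0.008] turn [-0.0, -0.0, -0.2214]
shift [-1.2918, -0.3338, 0.45] turn [-0.0, -0.0, -0.2214]
```

Request:
{"fn": "drive_tool", "kwargs": {
  "targets": [
    [[0.012, 0, 0.2], [0, 0, 0], 0.7],
    [[0.012, 0, 0.428], [0, 0, 0], 0.7],
    [[0.012, 0, 0.428], [0, 0, 0], 0.7],
    [[0.012, 0, 0.428], [0, 0, 0], 0.1],
    [[0.012, 0, 0.428], [0, 0, 0], 0.1]
  ]
}}

```text
t: 16.85
ee_pos: [0.5013, 0.1731, 0.0379]
orientation: [0.594, 0.805, 0.002, 0.001]
force: [-0.1, -0.2, 1.2]
opening: 0.024
finger_force: 0.1
```

Request:
{"fn": "drive_tool", "kwargs": {
  "targets": [
    [[0, 0, 0], [0, 0, 0], 0.1],
    [[0, 0, 0], [0, 0, 0], 0.1],
    [[0, 0, 0], [0, 0, 0], 0.1],
    [[0, 0, 0], [0, 0, 0], 0.1]
  ]
}}

```text
t: 17.35
ee_pos: [0.5013, 0.1731, 0.0377]
orientation: [0.594, 0.805, 0.002, 0.001]
force: [-0.5, -0.8, 7.8]
opening: 0.0212
finger_force: 26.7
```

Request:
{"fn": "drive_tool", "kwargs": {
  "targets": [
    [[0, 0, -0.44], [0, 0, 0], 0.1],
    [[0, 0, -0.44], [0, 0, 0], 0.1],
    [[-1, -0.25, -0.44], [0, 0, -0.22], 0.1],
    [[-1, -0.25, -0.44], [0, 0, -0.22], 0.1],
    [[-1, -0.25, -0.44], [0, 0, -0.22], 0.1]
  ]
}}

```text
t: 17.98
ee_pos: [0.5099, 0.0039, 0.1466]
orientation: [0.372, 0.928, 0.0, 0.001]
force: [0.2, -0.1, -0.2]
opening: 0.0212
finger_force: 26.2
```

```bash
python3 m.py white
```

```text
t 17.98 tcp [0.5099 0.0039 0.1466] yaw 46.29 open 0.0212 F [ 0.2 -0.1 -0.2] q6 0.77
shift [0.495, 0.4604, 0.0263] turn [0.0003, 0.0002, 0.0814]
shift [0.4957, 0.4597, 0.4463] turn [0.0003, 0.0002, 0.0814]
shift [-0.4834, -0.4647, 0.0264] turn [0.0001, 0.0004, -0.1409]
shift [-0.4827, -0.4655, 0.4684] turn [0.0001, 0.0004, -0.1409]
```

Request:
{"fn": "drive_tool", "kwargs": {
  "targets": [
    [[-0.484, -0.467, 0], [0, 0, -0.141], 0.1],
    [[-0.484, -0.467, 0], [0, 0, -0.141], 0.1],
    [[-0.484, -0.467, 0], [0, 0, -0.141], 0.1],
    [[-0.484, -0.467, 0], [0, 0, -0.141], 0.1],
    [[-0.484, -0.467, 0], [0, 0, -0.141], 0.1]
  ]
}}

```text
t: 18.6
ee_pos: [0.5154, -0.1639, 0.1462]
orientation: [-0.061, 0.998, -0.0, 0.001]
force: [0.2, 0.4, 0.7]
opening: 0.0216
finger_force: 26.0
```

Request:
{"fn": "drive_tool", "kwargs": {
  "targets": [
    [[0, 0, 0], [0, 0, 0], 0.1],
    [[0, 0, 0], [0, 0, 0], 0.1]
  ]
}}

```text
t: 18.85
ee_pos: [0.5155, -0.1626, 0.1457]
orientation: [-0.056, 0.998, -0.0, 0.0]
force: [-1.0, 0.2, 0.8]
opening: 0.0215
finger_force: 26.0
```

```bash
python3 m.py white
```

```text
t 18.85 tcp [ 0.5155 -0.1626  0.1457] yaw 96.47 open 0.0215 F [-1.   0.2  0.8] q6 -0.42
shift [-0.0895, 1.3392, 0.0224] turn [0.0, 0.0002, 0.2208]
shift [-0.0892, 1.3393, 0.4424] turn [0.0, 0.0002, 0.2208]
shift [-0.0055, -0.0047, 0.0228] turn [-0.0001, 0.0001, -0.0015]
shift [-0.0051, -0.0046, 0.4648] turn [-0.0001, 0.0001, -0.0015]
```

Request:
{"fn": "drive_tool", "kwargs": {
  "targets": [
    [[-0.005, -0.005, 0.2], [0, 0, 0], 0.1],
    [[-0.005, -0.005, 0.4], [0, 0, 0], 0.1],
    [[-0.005, -0.005, 0.445], [0, 0, 0], 0.1],
    [[-0.005, -0.005, 0.455], [0, 0, 0], 0.1],
    [[-0.005, -0.005, 0.455], [0, 0, 0], 0.1]
  ]
}}

```text
t: 19.48
ee_pos: [0.5175, -0.1639, 0.0329]
orientation: [-0.058, 0.998, -0.0, 0.001]
force: [-0.1, 0.2, -0.2]
opening: 0.0213
finger_force: 26.2
```

Request:
{"fn": "drive_tool", "kwargs": {
  "targets": [
    [[0, 0, 0.005], [0, 0, 0], 0.1],
    [[0, 0, 0.005], [0, 0, 0], 0.1],
    [[0, 0, 0.005], [0, 0, 0], 0.1]
  ]
}}

```text
t: 19.85
ee_pos: [0.5173, -0.164, 0.0311]
orientation: [-0.058, 0.998, -0.0, 0.001]
force: [-0.0, -0.4, 5.8]
opening: 0.0212
finger_force: 26.6
```

Request:
{"fn": "drive_tool", "kwargs": {
  "targets": [
    [[0, 0, 0], [0, 0, 0], 0.7],
    [[0, 0, 0], [0, 0, 0], 0.7],
    [[0, 0, 0], [0, 0, 0], 0.7],
    [[0, 0, -0.2], [0, 0, 0], 0.7],
    [[0, 0, -0.45], [0, 0, 0], 0.7]
  ]
}}

```text
t: 20.48
ee_pos: [0.5156, -0.1634, 0.1425]
orientation: [-0.058, 0.998, 0.001, -0.001]
force: [1.2, -0.2, 0.4]
opening: 0.0599
finger_force: 0.0
```

```bash
python3 m.py blue
```

```text
t 20.48 tcp [ 0.5156 -0.1634  0.1425] yaw 96.69 open 0.0599 F [ 1.2 -0.2  0.4] q6 -0.42
shift [-0.0656, 1.508, 0.0117] turn [-0.0002, -0.0005, 0.2214]
shift [-0.0669, 1.5075, 0.4517] turn [-0.0002, -0.0005, 0.2214]
shift [0.166, -0.0029, 0.0104] turn [0.0002, -0.0005, -0.0009]
shift [0.1647, -0.0035, 0.4724] turn [0.0002, -0.0005, -0.0009]
```

Request:
{"fn": "drive_tool", "kwargs": {
  "targets": [
    [[-0.04, 1, 0], [0, 0, 0.2215], 0.7],
    [[-0.04, 1, 0], [0, 0, 0.2215], 0.7],
    [[-0.04, 1, 0], [0, 0, 0.2215], 0.7],
    [[-0.04, 1, 0], [0, 0, 0.2215], 0.7],
    [[-0.04, 1, 0], [0, 0, 0.2215], 0.7]
  ]
}}

```text
t: 21.1
ee_pos: [0.4969, 0.0881, 0.1425]
orientation: [0.365, 0.931, 0.0, -0.0]
force: [-0.3, -0.1, -0.1]
opening: 0.0597
finger_force: 0.0
```

```bash
python3 m.py blue
```

```text
t 21.1 tcp [0.4969 0.0881 0.1425] yaw 47.18 open 0.0597 F [-0.3 -0.1 -0.1] q6 0.92
shift [0.3654, 0.3419, 0.0101] turn [0.0, -0.0, 0.0838]
shift [0.3653, 0.3418, 0.4501] turn [0.0, -0.0, 0.0838]
shift [-0.6333, -0.8153, 0.0097] turn [0.0, -0.0, -0.1384]
shift [-0.6334, -0.8154, 0.4717] turn [0.0, -0.0, -0.1384]
```

Request:
{"fn": "drive_tool", "kwargs": {
  "targets": [
    [[0.368, 0.342, 0], [0, 0, 0.084], 0.7],
    [[0.368, 0.342, 0], [0, 0, 0.084], 0.7],
    [[0.368, 0.342, 0], [0, 0, 0.084], 0.7],
    [[0.368, 0.342, 0], [0, 0, 0.084], 0.7],
    [[0.368, 0.342, 0], [0, 0, 0.084], 0.7]
  ]
}}

```text
t: 21.72
ee_pos: [0.4877, 0.2102, 0.1425]
orientation: [0.592, 0.806, -0.0, 0.0]
force: [-0.7, 0.0, 1.2]
opening: 0.0594
finger_force: 0.0
```

```bash
python3 m.py blue
```

```text
t 21.73 tcp [0.4877 0.2102 0.1425] yaw 17.37 open 0.0594 F [-0.7  0.   1.2] q6 1.67
shift [0.0098, 0.0044, 0.01] turn [-0.0, 0.0, 0.001]
shift [0.0099, 0.0045, 0.45] turn [-0.0, 0.0, 0.001]
shift [-1.432, -0.503, 0.0105] turn [-0.0001, 0.0, -0.2212]
shift [-1.4319, -0.5029, 0.4725] turn [-0.0001, 0.0, -0.2212]
```

Request:
{"fn": "drive_tool", "kwargs": {
  "targets": [
    [[0.01, 0.002, 0.2], [0, 0, 0], 0.7],
    [[0.01, 0.002, 0.45], [0, 0, 0], 0.7],
    [[0.01, 0.002, 0.45], [0, 0, 0], 0.7],
    [[0.01, 0.002, 0.45], [0, 0, 0], 0.1],
    [[0.01, 0.002, 0.45], [0, 0, 0], 0.1]
  ]
}}

```text
t: 22.35
ee_pos: [0.4891, 0.2139, 0.0332]
orientation: [0.594, 0.805, 0.002, 0.001]
force: [-0.1, 0.3, -0.3]
opening: 0.024
finger_force: 0.0
```

Request:
{"fn": "drive_tool", "kwargs": {
  "targets": [
    [[0, 0, 0], [0, 0, 0], 0.1],
    [[0, 0, 0], [0, 0, 0], 0.1],
    [[0, 0, 0], [0, 0, 0], 0.1],
    [[0, 0, 0], [0, 0, 0], 0.1]
  ]
}}

```text
t: 22.85
ee_pos: [0.489, 0.214, 0.0329]
orientation: [0.594, 0.805, 0.002, 0.001]
force: [0.1, -1.0, 6.9]
opening: 0.0183
finger_force: 26.0
```

Request:
{"fn": "drive_tool", "kwargs": {
  "targets": [
    [[0, 0, -0.44], [0, 0, 0], 0.1],
    [[0, 0, -0.44], [0, 0, 0], 0.1],
    [[-1, -0.3, -0.44], [0, 0, -0.22], 0.1],
    [[-1, -0.3, -0.44], [0, 0, -0.22], 0.1],
    [[-1, -0.3, -0.44], [0, 0, -0.22], 0.1]
  ]
}}

```text
t: 23.48
ee_pos: [0.4898, 0.0438, 0.1417]
orientation: [0.371, 0.928, 0.001, 0.001]
force: [1.0, 0.2, 0.5]
opening: 0.0178
finger_force: 25.4
```

```bash
python3 m.py blue
```

```text
t 23.48 tcp [0.4898 0.0438 0.1417] yaw 46.4 open 0.0178 F [1.  0.2 0.5] q6 0.85
shift [0.4718, 0.4848, 0.007] turn [0.0004, 0.0002, 0.0817]
shift [0.4726, 0.484, 0.447] turn [0.0004, 0.0002, 0.0817]
shift [-0.5426, -0.6587, 0.0066] turn [0.0002, 0.0004, -0.1406]
shift [-0.5418, -0.6596, 0.4686] turn [0.0002, 0.0004, -0.1406]
```

Request:
{"fn": "drive_tool", "kwargs": {
  "targets": [
    [[-0.544, -0.661, 0], [0, 0, -0.1405], 0.1],
    [[-0.544, -0.661, 0], [0, 0, -0.1405], 0.1],
    [[-0.544, -0.661, 0], [0, 0, -0.1405], 0.1],
    [[-0.544, -0.661, 0], [0, 0, -0.1405], 0.1],
    [[-0.544, -0.661, 0], [0, 0, -0.1405], 0.1]
  ]
}}

```text
t: 24.1
ee_pos: [0.4725, -0.1711, 0.1414]
orientation: [-0.046, 0.999, -0.001, 0.001]
force: [0.1, -0.5, 0.0]
opening: 0.0182
finger_force: 25.2
```

Request:
{"fn": "drive_tool", "kwargs": {
  "targets": [
    [[0, 0, 0], [0, 0, 0], 0.1],
    [[0, 0, 0], [0, 0, 0], 0.1]
  ]
}}

```text
t: 24.35
ee_pos: [0.4729, -0.1678, 0.1408]
orientation: [-0.043, 0.999, -0.0, 0.0]
force: [0.4, 0.1, 0.0]
opening: 0.0182
finger_force: 25.2
```

```bash
python3 m.py blue
```

```text
t 24.35 tcp [ 0.4729 -0.1678  0.1408] yaw 94.96 open 0.0182 F [0.4 0.1 0. ] q6 -0.43
shift [-0.1916, 1.5118, 0.0028] turn [0.0001, 0.0002, 0.2166]
shift [-0.1912, 1.5119, 0.4428] turn [0.0001, 0.0002, 0.2166]
shift [-0.0058, -0.0055, 0.0032] turn [-0.0001, 0.0001, -0.0057]
shift [-0.0053, -0.0053, 0.4652] turn [-0.0001, 0.0001, -0.0057]
```

Contact expected near z = 0.027.

Request:
{"fn": "drive_tool", "kwargs": {
  "targets": [
    [[-0.005, -0.005, 0.2], [0, 0, -0.0055], 0.1],
    [[-0.005, -0.005, 0.4], [0, 0, -0.0055], 0.1],
    [[-0.005, -0.005, 0.445], [0, 0, -0.0055], 0.1],
    [[-0.005, -0.005, 0.456], [0, 0, -0.0055], 0.1],
    [[-0.005, -0.005, 0.456], [0, 0, -0.0055], 0.1]
  ]
}}

```text
t: 24.98
ee_pos: [0.4748, -0.1692, 0.0275]
orientation: [-0.062, 0.998, -0.0, 0.001]
force: [-0.5, 0.1, 0.3]
opening: 0.0183
finger_force: 25.5
```

Request:
{"fn": "drive_tool", "kwargs": {
  "targets": [
    [[0, 0, 0.004], [0, 0, 0], 0.1],
    [[0, 0, 0.004], [0, 0, 0], 0.1],
    [[0, 0, 0.004], [0, 0, 0], 0.1]
  ]
}}

```text
t: 25.35
ee_pos: [0.4748, -0.1694, 0.0265]
orientation: [-0.062, 0.998, -0.0, 0.001]
force: [-0.1, 1.2, 5.4]
opening: 0.0184
finger_force: 26.1
```

Request:
{"fn": "drive_tool", "kwargs": {
  "targets": [
    [[0, 0, 0], [0, 0, 0], 0.7],
    [[0, 0, 0], [0, 0, 0], 0.7],
    [[0, 0, 0], [0, 0, 0], 0.7],
    [[0, 0, -0.2], [0, 0, 0], 0.7],
    [[0, 0, -0.5], [0, 0, 0], 0.7]
  ]
}}

```text
t: 25.98
ee_pos: [0.473, -0.1689, 0.1377]
orientation: [-0.062, 0.998, 0.001, -0.001]
force: [-0.2, 0.2, 0.1]
opening: 0.0596
finger_force: 0.0
```

Request:
{"fn": "drive_tool", "kwargs": {
  "targets": [
    [[0.1, 0.5, -0.1], [0, 0, 0], 0.7],
    [[0.1, 0.5, -0.1], [0, 0, 0], 0.7],
    [[0.1, 0.5, -0.1], [0, 0, 0], 0.7],
    [[0.1, 0.5, -0.1], [0, 0, 0], 0.7]
  ]
}}

```text
t: 26.48
ee_pos: [0.4338, -0.0482, 0.1626]
orientation: [-0.063, 0.998, -0.0, 0.0]
force: [0.8, 0.7, 0.0]
opening: 0.06
finger_force: 0.0
```

```bash
python3 - <<'E'
from h import *
st(); w=env.capture("wrist"); s=env.capture("side"); s2=cv2.resize(s[130:240,200:370],None,fx=3,fy=3,interpolation=cv2.INTER_CUBIC)
cv2.imwrite("pics/fw.png",w[:,:,::-1]); cv2.imwrite("pics/fs.png",s2[:,:,::-1])
E
```

```text
t 26.48 tcp [ 0.4338 -0.0482  0.1626] yaw 97.21 open 0.06 F [0.8 0.7 0. ] q6 -0.24
```

View pics/fw.png

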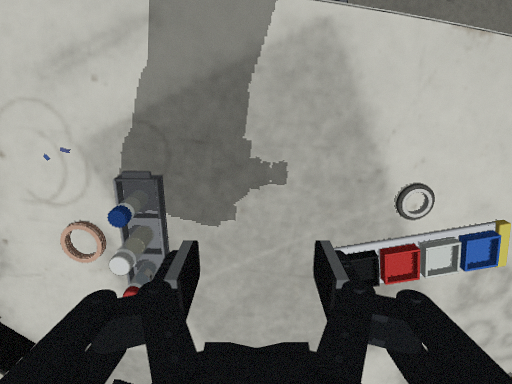

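View pics/fs.png

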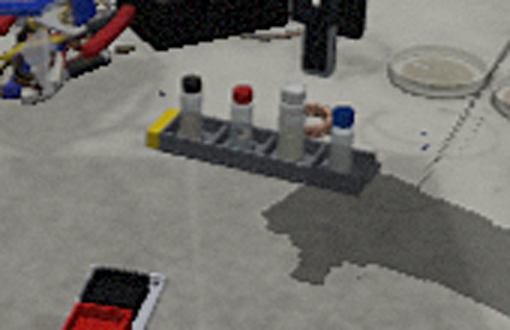

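All four vials stand upright in separate compartments. From the carrier's yellow end the order is black (crop 191,105), red (243,120), white (293,125), blue (343,140). The seats are empty.

```bash
python3 -c "
from rig import env
print(env.hand_in())"
```

```text
the job is handed in; nothing more can be done
None
```

The job is handed in: all four vials stand upright and released on the carrier's floor, one to a compartment, in the order black, red, white, blue from its yellow end (the reverse of the tray), at about 26.5 s.

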